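# Shut off and lock the gas console for transport

### The arm

A 7-joint arm with a two-finger parallel gripper is mounted at the origin on the work surface. World frame = base frame: x ahead of the robot, y to its left, z up, the work surface at z = 0. Lengths are in m, angles in degrees, forces in N, time in s.
With the tool pointing down it reaches from about 0.425 to 0.875 m from the base axis. Payload 4.7 kg.
Tool frame: the origin (TCP) lies at the centre of the arm's flange, where the gripper is bolted on; the fingertips stand 182 mm ahead of it and the grasp point (between the pads) lies 164 mm ahead of it (env.grip_depth is the distance from the TCP to the grasp point, in m); z points along the fingers, y is the line along which they close (so a half turn about z gives the same grasp; the last joint's range is limited). The gripper opens to 87 mm and grips with 3 to 60 N. Pads are 19 mm wide; open, the fingers measure 117 mm over their backs; the gripper's body (75 mm by 190 mm) begins 51 mm behind the grasp point.
Start: joints at [-67.546, 18.392, -4.016, 83.108, 1.295, 78.541, -3.26], TCP at [0.24, 0.604, 0.405] pointing down, gripper open.
Joint ranges: [-163.93, 163.93], [-17.29, 119.83], [-79.2, 71.16], [3.27, 140.29], [-89.18, 269.18], [5.43, 117.66], [-154.24, 154.24]. Speed limits (degrees/s): [147.25, 147.25, 180, 180, 180, 180, 180].

### API

Orientations are given as [roll, pitch, yaw] about the fixed x, y, z axes, in that order (R = Rz(yaw) Ry(pitch) Rx(roll)).
In Python, from cell import env gives the robot as it stands. The module is installed in compiled form; this text tells all that it offers.
- The arm moves only by the tool send_rows, never from a script. Its arguments are lists of equal length, an entry for each row: "xyz": the shift along the tool's x, y, z in m, a list of three; "rotation": the turn, a rotation vector about the tool's x, y, z in rad, a list of three; "jaw": the opening, from 0 (shut) to 1 (fully open). A call has 1 to 20 rows; each row shifts and turns the commanded pose from where the row before left it, along the tool's axes as they then stand; what a row does not reach is not made up. A row lasts 1/10 s, in which the tool goes at most 50 mm and 8.59 degrees, less where a joint would pass 70% of its speed; a pose out of reach is approached as far as the arm can. A call is refused whole if a number of a shift passes 0.05 or a number of a turn 0.15, either way. A call with a gripper value outside its range is refused whole. The fingers move at their own pace and stop on an object; "newtons" is the grip in N (left out, the last holds). Time passes only in rows, so rows that do not move let the fingers close. It gives the time, the measured TCP pose, the force, the opening and the grip force at its end, in the units of the state.
- env.get_obs(): the state, without advancing time (a new reading comes with each control period).
- env.read_camera(name): name is "scene" or "top" or "wrist"; returns a dict with "image" (480x640x3 uint8, blue, green, red), "fx", "fy", "cx", "cy" (pixels), "R" (3x3) and "t" (3): a world point X has camera coordinates R X + t. Camera axes: x right, y down, z forward; pixel columns grow to the right and rows downward; lengths in m; the calibration is good to about 2 mm. A picture is of the moment at which its call begins. There is no depth.
- env.sign_off(): hands the job in; it is judged then, once.
The state is a dict: "time_s": time; "qpos": joint angles; "joint_velocities": joint speeds; "effort": joint torques, N m; "tool_pos": TCP position; "tool_rot": TCP orientation; "force": force on the tool from outside, world axes, zero at the start; "wrist_torque": the same for the moment, N m; "grip_width": finger opening in m; "grasp_force": force on a finger pad.
Only numpy, scipy, OpenCV 4.12 (cv2) and the standard library are available. Lean on these libraries where they do the work, as an engineer would, in place of code of your own. Each camera call takes 0.05 s, during which the arm holds its last target. There are 200 camera calls.

### The job

Secure the gas console for transport. First lift the blue cassette out of the lock channel and park it lengthwise between the orange cheeks of the cradle (set it down on the green mat and take it again across its narrow sides, as the cradle leaves no room at its ends). Then turn the black flow knob clockwise to its off stop, and only after that slide the green-tabbed lock carriage along the channel to the stop at its red end, leaving the other loose things where they are.

Things in the scene. Friction and masses are not known exactly. Their poses are not given: they have to be found in the camera images.
- console: low white gas console, fixed; place and yaw vary. Origin on the bench; the slab spans x -80..100, y -170..170 mm from it. Grey deck, top at z 56 mm, over x -23..100. Two fixed brass caps (38 mm dia., 22 mm tall) on the deck at (35, 115) and (35, -55) mm flank the knob
- channel (a point): centre of the floor of the console's open-topped lock channel (console x -45, y 0, z 20 mm), axes as the console's. The channel runs along y: inner width 44 mm (x -22..22), inner ends at y -157 and 157 mm, walls 36 mm above its floor; the block closing the +y end is red
- knob (a joint): angle of the black flow knob, rad, 0 = off (clockwise end stop seen from above), grows anticlockwise to 3.2 = fully open; starts 1.6 to 2.5. Stiff (0.05 N m), stays where it is left
- knob_grip (a point): on the knob's axis at grip height, console (35, 30, 87) mm; turns with the knob. The knob: 48 mm disc with an upright bar grip along this point's x, 46 mm long, 14 mm thick, z 66 to 100 mm above the bench. White pointer at the bar's -x end. At 0 the bar is parallel to the console's x, pointer towards the red mark on the robot's side
- carriage (a joint): place of the lock carriage along the channel, m: 0 = at the -y end, grows towards console +y, 0.284 = against the stop at the red end; starts 0 to 0.05. About 2 N of friction, stays where it is left
- carriage_tab (a point): top centre of the carriage's upright green tab, 97 mm above the bench, axes as the console's. Tab 26 (x) x 16 (y) mm, 41 mm proud of the channel walls; the aluminium block below it, in the channel, is 38 (x) x 30 (y) x 35 mm
- cassette: loose blue cassette, 34 (x) x 56 (y) x 34 (z) mm, about 90 g, white panel on top, alike either way round. Origin: centre of its underside. Starts flat in the channel, long side along it, 5 mm from each wall, at least 30 mm free beyond each end: there it can be held only by its two ends (56 mm apart)
- cradle: fixed grey cradle; place, side of bench and yaw vary. Plate 80 (x) x 100 (y) x 8 mm; two orange cheeks 44 mm wide, 12 mm thick, tops 50 mm above the bench, inner faces at y -33 and 33 mm. The cassette lies on the plate between them, its y along the cradle's y: there it can be held only by its long sides (34 mm apart). Origin under the centre, on the bench
- mat: fixed flat mat, 130 x 130 x 2 mm, green with a black rim, kept clear as a put-down place. Origin under its centre. Place, side of the bench and yaw vary
- agent_bottle: bystander: amber bottle, 60 mm dia., 150 mm tall, upright. Origin at the centre of its foot
- lime_jar: bystander: jar, 72 mm dia., 100 mm tall, upright. Origin at the centre of its foot
- cup: bystander: clear cup, 60 mm dia., 60 mm tall, upright. Origin at the centre of its foot
- elbow: bystander: black tube elbow standing on its 37 mm collar, 45 mm tall, with a 26 mm branch reaching 38 mm towards its +x. Origin at the centre of its foot
- sensor: bystander: small green cylinder, 28 mm dia., 32 mm tall, standing on the console's deck. Origin at the centre of its foot
- screwdriver: bystander: screwdriver, 170 mm, lying along its x. Origin under its middle

How it is judged:
By the outcome, as a careful person would: the job done as asked, in the order asked, and still so for the second after the job is handed in, with the robot touching nothing.
It also fails if it takes over 72 s, if anything falls off the work surface, if the arm or the gripper's body presses on something with over 40 N, if the wrist force passes 120 N, or if a joint passes its speed limit or range.

## Working session

There is one attempt and no reset: what is moved stays moved. The work goes in short steps, Python scripts to look and compute and a tool call to move; the robot and the scene stay as the last step left them, time stands still between calls to the robot, and variables do not carry over. Pictures are saved under pics/ and viewed, at most 10 in all, crops included, and the job is handed in when it is done.

Besides the shell and the picture viewer there is one more tool, called after "Emit:" by a JSON object that holds its "method" and its "body", one argument or row to a line. send_rows: Moves the arm, as the interface text tells. Its arguments: {"type":"object","properties":{"xyz":{"type":"array"},"rotation":{"type":"array"},"jaw":{"type":"array"},"newtons":{"type":"number"}},"required":["xyz","rotation","jaw"]}

```bash
mkdir -p pics; python3 - <<'E'
from cell import env
import cv2,pickle
o=env.get_obs();print({k:o[k] for k in('time_s','tool_pos','tool_rot','force','grip_width')})
d={}
for n in('top','scene'):
    c=env.read_camera(n);d[n]=c;cv2.imwrite(f'pics/{n}0.png',c['image']);print(n,c['fx'],c['cx'],c['cy'],c['R'],c['t'])
pickle.dump(d,open('c0.pkl','wb'))
E
```

```text
{'time_s': 0.0, 'tool_pos': array([0.23977113, 0.60394912, 0.40361498]), 'tool_rot': array([-1.79887725e+02,  6.86809170e-03,  1.58349807e+02]), 'force': array([-0.10615161,  0.65439164, -0.29885833]), 'grip_width': 0.08710230506138775}
top 581.254830396106 318.1719262882226 250.25215200705662 [[ 0.01355591 -0.99968548  0.02109935]
 [-0.98644054 -0.01682196 -0.16325469]
 [ 0.16355827 -0.01860019 -0.98635831]] [-0.02193688  0.55628137  1.4731065 ]
scene 437.55841039933676 313.7323577876414 238.7374138098094 [[ 0.85168312  0.5236404  -0.02089498]
 [ 0.27427041 -0.47935726 -0.83366202]
 [-0.44655527  0.70428499 -0.55187955]] [-0.45144565 -0.06850109  1.17139292]
```

View pics/top0.png

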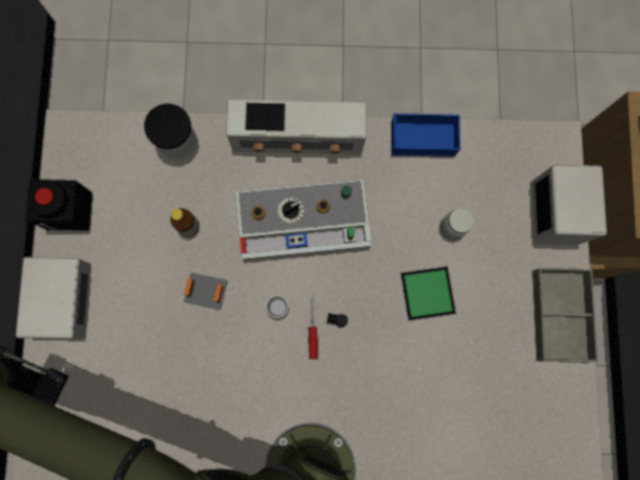

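View pics/scene0.png

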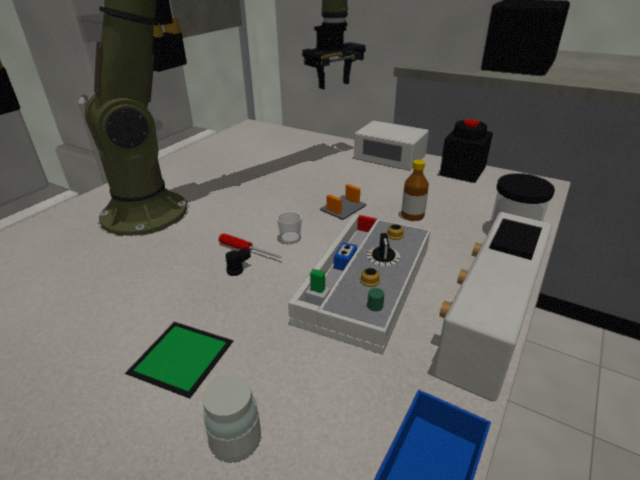

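The top view shows the console at about (303,220), with its red end on the left (+y), the cassette at (296,240), the tab at (350,232), the cradle at (205,290) and the mat at (428,293). The scene view agrees: cassette (345,255), tab (317,280), cheeks (334,204) and (353,193), mat (180,357). Next I segment by colour and measure.

```bash
cat > h.py <<'E'
import numpy as np,cv2
def ray(c,u,v):
    d=np.array([(u-c['cx'])/c['fx'],(v-c['cy'])/c['fy'],1.]);R=np.array(c['R']);return -R.T@np.array(c['t']),R.T@d
def onz(c,u,v,z):
    o,d=ray(c,u,v);return o+d*(z-o[2])/d[2]
def tri(c1,p1,c2,p2):
    o1,d1=ray(c1,*p1);o2,d2=ray(c2,*p2);d1/=np.linalg.norm(d1);d2/=np.linalg.norm(d2)
    s=np.linalg.lstsq(np.stack([d1,-d2],1),o2-o1,rcond=None)[0];a=o1+s[0]*d1;b=o2+s[1]*d2
    return (a+b)/2,np.linalg.norm(a-b)
def proj(c,X):
    p=np.array(c['R'])@np.array(X)+np.array(c['t']);return np.array([c['fx']*p[0]/p[2]+c['cx'],c['fy']*p[1]/p[2]+c['cy']])
def blobs(im,col,amin=15):
    h,s,v=cv2.split(cv2.cvtColor(im,cv2.COLOR_BGR2HSV))
    lo,hi={'blue':(100,125),'green':(45,80),'orange':(6,18),'red':(0,5)}[col]
    m=((h>=lo)&(h<=hi)&(s>120)&(v>50)).astype(np.uint8)
    if col=='red': m|=((h>=172)&(s>120)&(v>50)).astype(np.uint8)
    n,l,st,ce=cv2.connectedComponentsWithStats(m)
    return [(ce[i].round(1).tolist(),int(st[i,4]),[round(float(x),1) for q in cv2.minAreaRect(np.argwhere(l==i)[:,::-1].astype(np.float32)) for x in np.atleast_1d(q)]) for i in range(1,n) if st[i,4]>=amin]
E
python3 - <<'E'
from h import *;import pickle
d=pickle.load(open('c0.pkl','rb'))
for n in d:
    for c in('blue','green','orange','red'):
        print(n,c)
        for b in blobs(d[n]['image'],c): print('  ',b)
a=cv2.resize(d['top']['image'][170:270,225:385],None,fx=5,fy=5,interpolation=cv2.INTER_CUBIC)
cv2.imwrite('pics/crop.png',a[:500])
E
```

```text
top blue
   ([424.1, 134.1], 2043, [425.6, 132.5, 67.6, 36.2, 1.3])
   ([296.3, 241.2], 83, [296.1, 240.0, 12.7, 19.5, 82.9])
top green
   ([350.1, 232.2], 37, [350.2, 232.4, 9.0, 3.9, 80.5])
   ([427.8, 292.9], 1811, [427.9, 292.8, 43.6, 42.9, 81.0])
top orange
   ([634.4, 154.9], 965, [633.0, 166.0, 146.0, 12.0, 90.0])
   ([258.4, 146.4], 58, [258.0, 146.5, 7.0, 8.0, 90.0])
   ([296.2, 147.3], 56, [296.0, 147.5, 7.0, 8.0, 90.0])
   ([334.1, 147.9], 57, [334.0, 147.5, 7.0, 8.0, 90.0])
   ([325.0, 209.1], 15, [325.0, 209.0, 4.2, 9.9, 45.0])
   ([183.3, 221.0], 226, [182.4, 220.1, 17.7, 20.8, 50.7])
   ([259.0, 214.7], 18, [258.5, 215.0, 3.5, 10.4, 71.6])
   ([615.0, 262.1], 471, [615.0, 262.5, 15.0, 48.0, 90.0])
   ([188.8, 286.7], 106, [188.9, 286.6, 6.3, 17.2, 14.0])
   ([217.8, 292.7], 102, [217.7, 292.7, 6.1, 17.0, 14.0])
top red
   ([43.5, 195.8], 265, [43.0, 195.5, 17.0, 18.0, 90.0])
   ([242.7, 244.9], 71, [242.7, 244.9, 14.3, 4.7, 84.3])
   ([312.8, 342.7], 262, [313.0, 342.5, 31.0, 8.0, 90.0])
scene blue
   ([342.8, 257.2], 287, [342.8, 255.1, 15.4, 30.2, 32.9])
   ([435.1, 442.7], 6844, [435.4, 451.4, 89.5, 99.6, 24.0])
scene green
   ([317.4, 280.4], 279, [317.5, 280.5, 21.0, 13.0, 90.0])
   ([375.8, 293.8], 120, [375.8, 293.6, 13.9, 10.2, 21.8])
   ([180.1, 357.6], 3319, [179.6, 356.2, 56.5, 78.0, 37.7])
scene orange
   ([416.4, 183.9], 446, [416.0, 182.5, 25.0, 22.0, 90.0])
   ([352.4, 193.0], 220, [352.5, 193.0, 14.4, 17.4, 4.8])
   ([333.9, 203.8], 241, [333.9, 203.6, 15.2, 18.4, 4.8])
   ([412.7, 216.5], 97, [412.1, 216.2, 21.5, 7.4, 8.1])
   ([476.1, 248.7], 53, [475.7, 249.1, 4.9, 12.1, 26.6])
   ([461.9, 275.6], 64, [461.5, 276.0, 5.4, 13.0, 26.6])
   ([444.6, 308.2], 82, [444.2, 308.6, 6.3, 14.3, 26.6])
scene red
   ([471.2, 122.4], 101, [471.5, 122.5, 15.0, 7.0, 0.0])
   ([364.9, 222.7], 221, [365.5, 223.5, 17.3, 14.9, 11.3])
   ([233.9, 241.7], 311, [234.6, 242.2, 33.5, 10.1, 18.4])
```

View pics/crop.png

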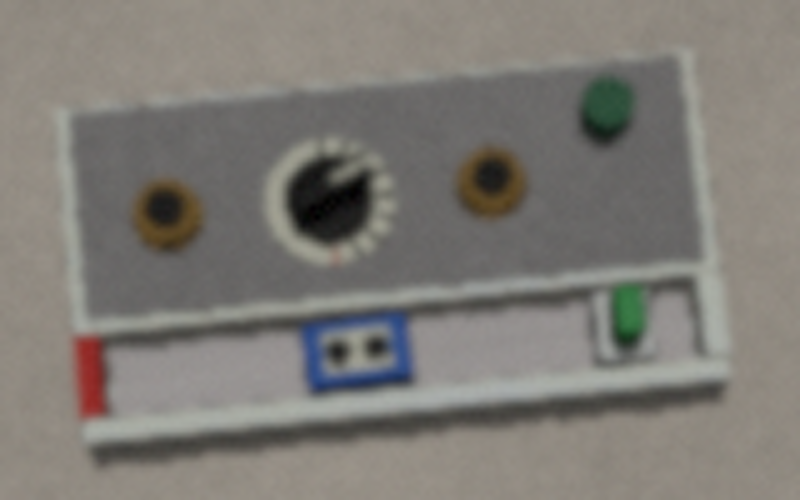

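```bash
python3 - <<'E'
from h import *;import pickle
from scipy.optimize import least_squares
np.set_printoptions(precision=4,suppress=True)
d=pickle.load(open('c0.pkl','rb'));T=d['top'];S=d['scene']
px=lambda u,v:(u/5+225-.4,v/5+170-.4)
P=[((100,170,56),px(58,110)),((100,-170,56),px(690,52)),((-80,-170,56),px(729,378)),((-80,170,56),px(90,443)),((35,115,78),px(165,209)),((35,-55,78),px(492,177)),((35,30,62),px(330,203)),((-45,164,56),(242.7,244.9))]
P=[(np.array(a)/1e3,b) for a,b in P]
def W(p,q):
    c,s=np.cos(p[2]),np.sin(p[2]);return np.array([p[0]+c*q[0]-s*q[1],p[1]+s*q[0]+c*q[1],q[2]])
r=least_squares(lambda p:np.concatenate([proj(T,W(p,a))-b for a,b in P]),[.6,0,.1],loss='soft_l1')
print('console',r.x[:2],np.degrees(r.x[2]),'res',r.fun.reshape(-1,2).round(1).tolist())
p=r.x
print('scene proj of caps',[proj(S,W(p,a)) for a,b in P[:6]])
cas=tri(T,(296.1,240.0),S,(346,250));print('cass tri',cas, onz(T,296.1,240.0,.054))
tab=onz(T,350.1,231.5,.090);print('tab',tab)
print('mat tri',tri(T,(427.8,292.9),S,(180.0,357.2)),onz(T,427.8,292.9,.002))
for n,c in(('top',T),('scene',S)):pass
a=onz(T,188.8,286.7,.045);b=onz(T,217.8,292.7,.045);print('cheeks',a,b,(a+b)/2,np.degrees(np.arctan2(*(a-b)[1::-1])),np.linalg.norm(a-b))
print('cheek tri',tri(T,(188.8,286.7),S,(352.4,193.0)),tri(T,(217.8,292.7),S,(333.9,203.8)))
print('bottle top',onz(T,178,214,.15),'jar',onz(T,459,219,.1),'cup',onz(T,277,307,.06),'sensor',onz(T,346,191,.088))
def loc(w):
    c,s=np.cos(p[2]),np.sin(p[2]);v=w[:2]-p[:2];return np.array([c*v[0]+s*v[1],-s*v[0]+c*v[1]])
print('cass local',loc(cas[0]),loc(onz(T,296.1,240.0,.054)),'tab local',loc(tab))
print('knob',W(p,(.035,.03,.087)),'channel',W(p,(-.045,0,.02)))
k=onz(T,*px(332,195),.1);q=onz(T,*px(372,170),.1);print(np.degrees(np.arctan2(*(q-k)[1::-1])))
E
```

```text
console [0.6289 0.0262] 6.770236044184226 res [[-0.8, -0.2], [0.9, -0.9], [1.1, 0.4], [-1.5, 0.5], [0.1, 0.0], [0.2, 0.1], [0.1, -0.5], [-0.4, 0.3]]
scene proj of caps [array([430.4775, 229.6777]), array([384.872, 332.324]), array([287.2074, 302.71  ]), array([354.0861, 213.8166]), array([395.7925, 227.3339]), array([370.2743, 272.1083])]
cass tri (array([0.5818, 0.045 , 0.055 ]), np.float64(0.001649654093724055)) [0.5813 0.0446 0.054 ]
tab [ 0.5992 -0.0935  0.09  ]
mat tri (array([ 0.4527, -0.3096,  0.0014]), np.float64(0.002642861838566119)) [ 0.4535 -0.3084  0.002 ]
cheeks [0.4559 0.3186 0.045 ] [0.4415 0.2435 0.045 ] [0.4487 0.281  0.045 ] 79.20381199462838 0.07644010678610808
cheek tri (array([0.4565, 0.3209, 0.0312]), np.float64(0.0016355889309484185)) (array([0.4421, 0.2452, 0.0307]), np.float64(0.001627208785724775))
bottle top [0.6233 0.3324 0.15  ] jar [ 0.6347 -0.3712  0.1   ] cup [0.4061 0.0896 0.06  ] sensor [ 0.7061 -0.0825  0.088 ]
cass local [-0.0445  0.0243] [-0.0451  0.0239] tab local [-0.0436 -0.1153]
knob [0.6601 0.0601 0.087 ] channel [0.5842 0.0209 0.02  ]
-56.205996076488255
```

The measurements from both views agree. I'm moving above the cassette and turning the tool to the console's axes.

Emit:
{"method": "send_rows", "body": {
  "xyz": [
    [-0.029,-0.022,0],
    [-0.029,-0.022,0],
    [-0.029,-0.022,0],
    [-0.029,-0.022,0],
    [-0.029,-0.022,0],
    [-0.029,-0.022,0],
    [-0.029,-0.022,0],
    [-0.029,-0.022,0],
    [-0.029,-0.022,0],
    [-0.029,-0.022,0],
    [-0.029,-0.022,0],
    [-0.029,-0.022,0],
    [-0.029,-0.022,0],
    [-0.029,-0.022,0],
    [-0.029,-0.022,0],
    [-0.029,-0.022,0],
    [-0.029,-0.022,0],
    [-0.029,-0.022,0]
  ],
  "rotation": [
    [0,0,0],
    [0,0,0],
    [0,0,0],
    [0,0,0],
    [0,0,0],
    [0,0,0],
    [0,0,0],
    [0,0,0],
    [0,0,0],
    [0,0,0],
    [0,0,0],
    [0,0,0],
    [0,0,0],
    [0,0,0],
    [0,0,0],
    [0,0,0],
    [0,0,0],
    [0,0,0]
  ],
  "jaw": [1,1,1,1,1,1,1,1,1,1,1,1,1,1,1,1,1,1]
}}

```text
time_s: 1.9
tool_pos: [0.5793, 0.0423, 0.4044]
tool_rot: [-180.0, -0.0, 158.4]
force: [0.6, 0.4, 0.3]
grip_width: 0.0869
grasp_force: 0.0
```

Emit:
{"method": "send_rows", "body": {
  "xyz": [
    [0,0,0],
    [0,0,0],
    [0,0,0],
    [0,0,0],
    [0,0,0],
    [0,0,0],
    [0,0,0],
    [0,0,0],
    [0,0,0],
    [0,0,0],
    [0,0,0],
    [0,0,0],
    [0,0,0],
    [0,0,0],
    [0,0,0],
    [0,0,0],
    [0,0,0],
    [0,0,0],
    [0,0,0],
    [0,0,0]
  ],
  "rotation": [
    [0,0,0.147],
    [0,0,0.147],
    [0,0,0.147],
    [0,0,0.147],
    [0,0,0.147],
    [0,0,0.147],
    [0,0,0.147],
    [0,0,0.147],
    [0,0,0.147],
    [0,0,0.147],
    [0,0,0.147],
    [0,0,0.147],
    [0,0,0.147],
    [0,0,0.147],
    [0,0,0.147],
    [0,0,0.147],
    [0,0,0.147],
    [0,0,0.147],
    [0,0,0],
    [0,0,0]
  ],
  "jaw": [1,1,1,1,1,1,1,1,1,1,1,1,1,1,1,1,1,1,1,1]
}}

```text
time_s: 3.9
tool_pos: [0.5788, 0.0437, 0.4045]
tool_rot: [-180.0, 0.0, 7.0]
force: [-0.1, -0.1, -0.3]
grip_width: 0.087
grasp_force: 0.0
```

```bash
python3 - <<'E'
from cell import env
import cv2,pickle
o=env.get_obs();print({k:o[k] for k in('time_s','qpos','tool_pos','tool_rot','force','grip_width')})
c=env.read_camera('wrist');cv2.imwrite('pics/w1.png',c['image']);print(c['fx'],c['cx'],c['cy'],c['R'],c['t'])
pickle.dump(c,open('w1.pkl','wb'))
E
```

```text
{'time_s': 3.9, 'qpos': array([-40.59338109,  11.22332052,  38.64230211,  94.66535789,
        -7.17427985,  76.65564316, -83.86231611]), 'tool_pos': array([0.57878273, 0.04367928, 0.4044746 ]), 'tool_rot': array([-1.79999123e+02,  2.91726803e-02,  6.95953270e+00]), 'force': array([-0.07057362, -0.06143653, -0.28663616]), 'grip_width': 0.08695758849750099}
354.6929113381994 320.1887269293232 240.61079793662273 [[ 1.20444107e-01 -9.92720091e-01 -1.96597046e-04]
 [-9.47944801e-01 -1.15070441e-01  2.96916567e-01]
 [-2.94777664e-01 -3.55754878e-02 -9.54903405e-01]] [-0.02703819  0.51919419  0.56343488]
```

View pics/w1.png

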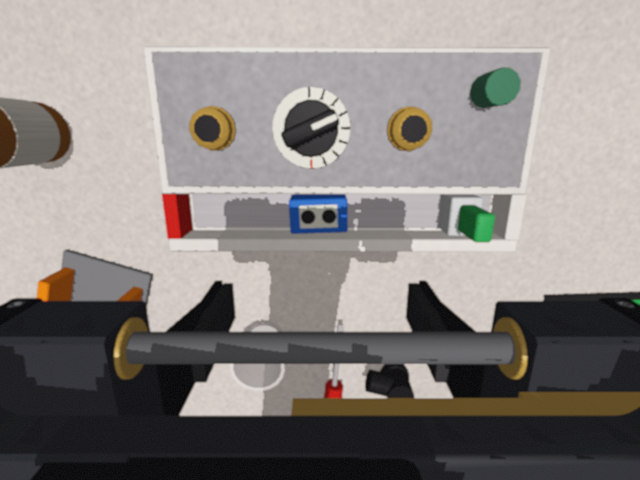

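The wrist view shows the console rim corners at (147,49) and (548,49), the caps at (207,128) and (414,129), the knob at (311,127) with its pointer towards (335,117), the cassette top at about (318,216) and the tab top at about (481,227). I'm refining the console, cassette and tab poses from these.

```bash
python3 - <<'E'
from h import *;import pickle
from scipy.optimize import least_squares
np.set_printoptions(precision=4,suppress=True)
T=pickle.load(open('c0.pkl','rb'));S=T['scene'];T=T['top'];C=pickle.load(open('w1.pkl','rb'))
print('cam',-C['R'].T@C['t'])
px=lambda u,v:(u/5+225-.4,v/5+170-.4)
A=[((100,170,56),px(58,110)),((100,-170,56),px(690,52)),((-80,-170,56),px(729,378)),((-80,170,56),px(90,443)),((35,115,78),px(165,209)),((35,-55,78),px(492,177)),((-45,164,56),(242.7,244.9))]
B=[((100,170,56),(146,48)),((100,-170,56),(549,48)),((-80,-170,56),(516,250)),((-80,170,56),(169,250)),((35,115,78),(207,128)),((35,-55,78),(414,129)),((35,30,56),(311,126))]
def W(p,q):
    c,s=np.cos(p[2]),np.sin(p[2]);return np.array([p[0]+c*q[0]-s*q[1],p[1]+s*q[0]+c*q[1],q[2]])
for w in((1,0),(0,1),(1,1)):
    f=lambda p:np.concatenate([w[0]*(proj(T,W(p,np.array(a)/1e3))-b)*2.3 for a,b in A]+[w[1]*(proj(C,W(p,np.array(a)/1e3))-b) for a,b in B])
    r=least_squares(f,[.63,.03,.1],loss='soft_l1');p=r.x;print(p[:2],np.degrees(p[2]),r.fun[14:].round(1))
def loc(w):
    c,s=np.cos(p[2]),np.sin(p[2]);v=w[:2]-p[:2];return np.array([c*v[0]+s*v[1],-s*v[0]+c*v[1]])
bl=blobs(C['image'],'blue');gr=blobs(C['image'],'green');print(bl,gr)
cw=onz(C,319,216,.054);print('cass',cw,loc(cw),tri(T,(296.1,240.0),C,(319,216)),'tab',tri(T,(350.1,231.0),C,(483,224)),loc(onz(C,481,227,.097)))
print('knob',W(p,(.035,.03,.087)),'chan end tab',W(p,(-.045,.142,.097)), 'cassette guess',W(p,(-.045,loc(cw)[1],.02)))
a=onz(C,285,139,.1);b=onz(C,338,117,.1);print('bar',a,b,np.degrees(np.arctan2(*(b-a)[1::-1])),np.linalg.norm(b-a))
E
```

```text
cam [0.6615 0.0529 0.3839]
[0.6292 0.0262] 6.811839644289707 [-0.  0.  0.  0.  0.  0.  0.  0.  0.  0.  0.  0.  0.  0.]
[0.6308 0.0272] 6.757721165510649 [-4.5 -2.4  3.5 -1.1  0.2  2.5 -0.5  1.5  0.1  0.2 -0.1 -0.2  0.2  2.6]
[0.63   0.0269] 6.839785253585839 [-4.3 -1.   3.4 -0.4  0.4  3.  -0.1  2.5  0.4  1.3 -0.   0.6  0.3  3.5]
[([317.8, 211.0], 1151, [317.5, 213.5, 37.0, 57.0, 90.0])] [([476.0, 223.0], 971, [475.6, 223.3, 34.2, 33.2, 9.5]), ([636.2, 301.2], 39, [635.5, 302.0, 6.0, 7.0, 90.0])]
cass [0.5839 0.0447 0.054 ] [-0.0436  0.0232] (array([0.5825, 0.0447, 0.0477]), np.float64(0.00013051651246495584)) tab (array([ 0.6014, -0.0942,  0.0889]), np.float64(0.0019816952296030275)) [-0.0427 -0.1125]
knob [0.6612 0.0608 0.087 ] chan end tab [0.5684 0.1625 0.097 ] cassette guess [0.5826 0.0446 0.02  ]
bar [0.6519 0.0791 0.1   ] [0.6727 0.0408 0.1   ] -61.552927426815664 0.04358946260774367
```

Emit:
{"method": "send_rows", "body": {
  "xyz": [
    [0.004,0,0.03],
    [0,0,0.03],
    [0,0,0.03],
    [0,0,0.03],
    [0,0,0.03],
    [0,0,0.02],
    [0,0,0.015],
    [0,0,0.0115],
    [0,0,0],
    [0,0,0]
  ],
  "rotation": [
    [0,0,0],
    [0,0,0],
    [0,0,0],
    [0,0,0],
    [0,0,0],
    [0,0,0],
    [0,0,0],
    [0,0,0],
    [0,0,0],
    [0,0,0]
  ],
  "jaw": [0.82,0.82,0.82,0.82,0.82,0.82,0.82,0.82,0.82,0.82],
  "newtons": 15
}}

```text
time_s: 4.95
tool_pos: [0.5833, 0.044, 0.2089]
tool_rot: [-180.0, -0.1, 6.8]
force: [0.3, 0.4, -0.3]
grip_width: 0.0707
grasp_force: 0.0
```

Emit:
{"method": "send_rows", "body": {
  "xyz": [
    [0,0,0],
    [0,0,0],
    [0,0,0],
    [0,0,0],
    [0,0,0],
    [0,0,0],
    [0,0,0],
    [0,0,0]
  ],
  "rotation": [
    [0,0,0],
    [0,0,0],
    [0,0,0],
    [0,0,0],
    [0,0,0],
    [0,0,0],
    [0,0,0],
    [0,0,0]
  ],
  "jaw": [0.5,0.5,0.5,0.5,0.5,0.5,0.5,0.5],
  "newtons": 15
}}

```text
time_s: 5.75
tool_pos: [0.5833, 0.0443, 0.2091]
tool_rot: [-180.0, -0.1, 6.8]
force: [-0.3, 2.4, 5.3]
grip_width: 0.0562
grasp_force: 15.0
```

Emit:
{"method": "send_rows", "body": {
  "xyz": [
    [0,0,-0.015],
    [0,0,-0.03],
    [0,0,-0.03],
    [0,0,-0.03],
    [0,0,-0.015],
    [-0.0071,0.014,0],
    [-0.0142,0.0279,0],
    [-0.0142,0.0279,0],
    [-0.0142,0.0279,0],
    [-0.0142,0.0279,0],
    [-0.0142,0.0279,0],
    [-0.0142,0.0279,0],
    [-0.0142,0.0279,0],
    [-0.0142,0.0279,0],
    [-0.0142,0.0279,0],
    [-0.0142,0.0279,0],
    [-0.0142,0.0279,0],
    [-0.0071,0.014,0],
    [0,0,0],
    [0,0,0]
  ],
  "rotation": [
    [0,0,0],
    [0,0,0],
    [0,0,0],
    [0,0,0],
    [0,0,0],
    [0,0,0],
    [0,0,0],
    [0,0,0],
    [0,0,0],
    [0,0,0],
    [0,0,0],
    [0,0,0],
    [0,0,0],
    [0,0,0],
    [0,0,0],
    [0,0,0],
    [0,0,0],
    [0,0,0],
    [0,0,0],
    [0,0,0]
  ],
  "jaw": [0.5,0.5,0.5,0.5,0.5,0.5,0.5,0.5,0.5,0.5,0.5,0.5,0.5,0.5,0.5,0.5,0.5,0.5,0.5,0.5]
}}

```text
time_s: 7.75
tool_pos: [0.4522, -0.3084, 0.327]
tool_rot: [-179.9, 0.1, 6.7]
force: [-0.4, 1.2, -0.2]
grip_width: 0.0559
grasp_force: 15.0
```

Emit:
{"method": "send_rows", "body": {
  "xyz": [
    [0,0,0.015],
    [0,0,0.03],
    [0,0,0.03],
    [0,0,0.03],
    [0,0,0.015],
    [0,0,0.008],
    [0,0,0.005],
    [0,0,0.002],
    [0,0,0],
    [0,0,0]
  ],
  "rotation": [
    [0,0,0],
    [0,0,0],
    [0,0,0],
    [0,0,0],
    [0,0,0],
    [0,0,0],
    [0,0,0],
    [0,0,0],
    [0,0,0],
    [0,0,0]
  ],
  "jaw": [0.5,0.5,0.5,0.5,0.5,0.5,0.5,0.5,0.5,0.5]
}}

```text
time_s: 8.75
tool_pos: [0.4534, -0.3089, 0.1941]
tool_rot: [180.0, -0.1, 6.8]
force: [-0.2, 0.8, -0.4]
grip_width: 0.0562
grasp_force: 15.0
```

Emit:
{"method": "send_rows", "body": {
  "xyz": [
    [0,0,0],
    [0,0,0],
    [0,0,0],
    [0,0,0],
    [0,0,-0.02],
    [0,0,-0.04],
    [0,0,-0.04],
    [0,0,-0.02],
    [0,0,0]
  ],
  "rotation": [
    [0,0,0],
    [0,0,0],
    [0,0,0],
    [0,0,0],
    [0,0,0],
    [0,0,0],
    [0,0,0],
    [0,0,0],
    [0,0,0]
  ],
  "jaw": [0.8,0.8,0.8,0.8,0.8,0.8,0.8,0.8,0.8]
}}

```text
time_s: 9.65
tool_pos: [0.4539, -0.3096, 0.3165]
tool_rot: [179.9, -0.3, 6.7]
force: [0.8, 0.1, 0.3]
grip_width: 0.0698
grasp_force: 0.0
```

```bash
python3 - <<'E'
from cell import env
from h import *;import pickle
c=env.read_camera('wrist');pickle.dump(c,open('w2.pkl','wb'));cv2.imwrite('pics/w2.png',c['image'])
t=env.read_camera('top');pickle.dump(t,open('t2.pkl','wb'))
print(blobs(c['image'],'blue'),blobs(t['image'],'blue'));o=env.get_obs();print(o['tool_pos'],o['tool_rot'],o['qpos'])
E
```

```text
[([318.2, 237.5], 2068, [318.2, 240.7, 49.6, 72.0, 89.0])] [([424.3, 134.6], 2412, [425.0, 134.6, 66.6, 40.4, 1.3])]
[ 0.45297289 -0.30837516  0.31307059] [-1.79971001e+02 -3.34033197e-02  6.76490605e+00] [-14.21527344  13.2623632   51.83841326 105.95087887 -11.41962066
  66.18505997 -41.70471341]
```

View pics/w2.png

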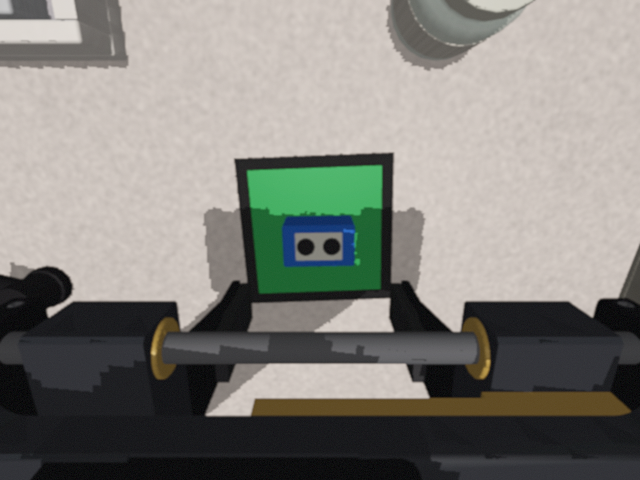

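The wrist view shows the cassette flat and upright on the mat with its panel at (319,247), square to the tool. I'm turning 90° and taking it by its long sides.

Emit:
{"method": "send_rows", "body": {
  "xyz": [
    [0,0,0],
    [0,0,0],
    [0,0,0],
    [0,0,0],
    [0,0,0],
    [0,0,0],
    [0,0,0],
    [0,0,0],
    [0,0,0],
    [0,0,0],
    [0,0,0],
    [0,0,0],
    [0,0,0]
  ],
  "rotation": [
    [0,0,-0.1428],
    [0,0,-0.1428],
    [0,0,-0.1428],
    [0,0,-0.1428],
    [0,0,-0.1428],
    [0,0,-0.1428],
    [0,0,-0.1428],
    [0,0,-0.1428],
    [0,0,-0.1428],
    [0,0,-0.1428],
    [0,0,-0.1428],
    [0,0,0],
    [0,0,0]
  ],
  "jaw": [0.7,0.7,0.7,0.7,0.7,0.7,0.7,0.7,0.7,0.7,0.7,0.7,0.7]
}}

```text
time_s: 11.05
tool_pos: [0.4527, -0.3084, 0.312]
tool_rot: [-179.9, -0.1, 96.5]
force: [0.2, -0.6, 0.7]
grip_width: 0.0609
grasp_force: 0.0
```

Emit:
{"method": "send_rows", "body": {
  "xyz": [
    [0,0,0.015],
    [0,0,0.03],
    [0,0,0.03],
    [0,0,0.025],
    [0,0,0.012],
    [0,0,0.008],
    [0,0,0.002],
    [0,0,0],
    [0,0,0],
    [0,0,0],
    [0,0,0],
    [0,0,0],
    [0,0,0],
    [0,0,0],
    [0,0,0],
    [0,0,0]
  ],
  "rotation": [
    [0,0,0],
    [0,0,0],
    [0,0,0],
    [0,0,0],
    [0,0,0],
    [0,0,0],
    [0,0,0],
    [0,0,0],
    [0,0,0],
    [0,0,0],
    [0,0,0],
    [0,0,0],
    [0,0,0],
    [0,0,0],
    [0,0,0],
    [0,0,0]
  ],
  "jaw": [0.7,0.7,0.7,0.7,0.7,0.7,0.7,0.7,0.3,0.3,0.3,0.3,0.3,0.3,0.3,0.3],
  "newtons": 15
}}

```text
time_s: 12.65
tool_pos: [0.4531, -0.3086, 0.1915]
tool_rot: [180.0, -0.0, 96.8]
force: [-0.8, 1.6, 4.0]
grip_width: 0.0337
grasp_force: 15.0
```

Emit:
{"method": "send_rows", "body": {
  "xyz": [
    [0,0,-0.01],
    [0,0,-0.03],
    [0,0,-0.04],
    [0,0,-0.04],
    [0,0,-0.03],
    [0.015,0.0056,-0.01],
    [0.0298,0.0113,0],
    [0.0298,0.0113,0],
    [0.0298,0.0113,0],
    [0.0298,0.0113,0],
    [0.0298,0.0113,0],
    [0.0298,0.0113,0],
    [0.0298,0.0113,0],
    [0.0298,0.0113,0],
    [0.0298,0.0113,0],
    [0.0148,0.0057,0]
  ],
  "rotation": [
    [0,0,0],
    [0,0,0],
    [0,0,0],
    [0,0,0],
    [0,0,0],
    [0,0,0],
    [0,0,0],
    [0,0,0],
    [0,0,0],
    [0,0,0],
    [0,0,0],
    [0,0,0],
    [0,0,0],
    [0,0,0],
    [0,0,0],
    [0,0,0]
  ],
  "jaw": [0.3,0.3,0.3,0.3,0.3,0.3,0.3,0.3,0.3,0.3,0.3,0.3,0.3,0.3,0.3,0.3]
}}

```text
time_s: 14.25
tool_pos: [0.5305, 0.0037, 0.3514]
tool_rot: [180.0, -0.1, 97.0]
force: [0.1, 0.1, -0.2]
grip_width: 0.0342
grasp_force: 15.0
```

Emit:
{"method": "send_rows", "body": {
  "xyz": [
    [0.0145,-0.0024,0],
    [0.029,-0.0047,0],
    [0.029,-0.0047,0],
    [0.029,-0.0047,0],
    [0.029,-0.0047,0],
    [0.029,-0.0047,0],
    [0.029,-0.0047,0],
    [0.029,-0.0047,0],
    [0.029,-0.0047,0],
    [0.029,-0.0047,0],
    [0.0145,-0.0024,0],
    [0,0,0],
    [0,0,0],
    [0,0,0],
    [0,0,0],
    [0,0,0]
  ],
  "rotation": [
    [0,0,0],
    [0,0,0],
    [0,0,0],
    [0,0,0],
    [0,0,0],
    [0,0,0],
    [0,0,0],
    [0,0,0],
    [0,0,0],
    [0,0,0],
    [0,0,0],
    [0,0,0.1],
    [0,0,0.107],
    [0,0,0.1],
    [0,0,0],
    [0,0,0]
  ],
  "jaw": [0.3,0.3,0.3,0.3,0.3,0.3,0.3,0.3,0.3,0.3,0.3,0.3,0.3,0.3,0.3,0.3]
}}

```text
time_s: 15.85
tool_pos: [0.4498, 0.2822, 0.3513]
tool_rot: [180.0, 0.0, 79.2]
force: [-0.3, 0.8, -0.0]
grip_width: 0.0341
grasp_force: 15.0
```

```bash
python3 - <<'E'
from cell import env
from h import *;import pickle
c=env.read_camera('wrist');pickle.dump(c,open('w3.pkl','wb'));cv2.imwrite('pics/w3.png',c['image'])
print(blobs(c['image'],'blue'),blobs(c['image'],'orange'));o=env.get_obs();print(o['tool_pos'],o['tool_rot'],o['qpos'],c['R'],c['t'])
E
```

```text
[([319.8, 279.1], 4489, [320.0, 288.5, 85.0, 82.0, 90.0]), ([320.0, 372.9], 1044, [320.0, 372.0, 16.0, 70.0, 90.0])] [([560.2, 119.6], 7505, [560.7, 118.1, 100.4, 98.1, 10.8]), ([476.3, 124.2], 232, [479.3, 122.7, 18.4, 61.2, 4.7]), ([318.8, 182.5], 1084, [319.0, 182.0, 20.0, 56.0, 90.0])]
[0.44966548 0.28242888 0.35130537] [1.79986469e+02 1.38343924e-02 7.92234460e+01] [-45.36832937   5.7697545   11.04842372 104.5603216   -1.15579404
  69.78020795 -44.75154214] [[ 9.82227099e-01 -1.87694642e-01  8.04539160e-04]
 [-1.79459069e-01 -9.37856277e-01  2.97018595e-01]
 [-5.49942567e-02 -2.91884095e-01 -9.54871356e-01]] [-0.39051251  0.32504718  0.44710528]
```

View pics/w3.png

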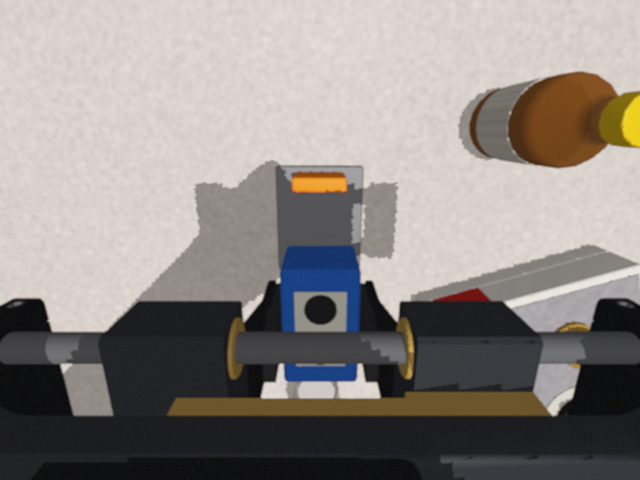

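The held cassette is at about (320,300). The far cheek's top is at about (319,185) and the plate's far corners are at (276,166) and (363,166), all square to the tool. I'm checking the cradle centre from these.

```bash
python3 - <<'E'
from h import *;import pickle
np.set_printoptions(precision=4,suppress=True)
C=pickle.load(open('w3.pkl','rb'));print('cam',-C['R'].T@C['t'])
im=C['image'];print(im[162:200,320].tolist())
hs=cv2.cvtColor(im,cv2.COLOR_BGR2HSV);m=(hs[...,0]<20)&(hs[...,1]>150)
for r in (176,184,190): 
    q=np.flatnonzero(m[r,250:400])+250;print(r,q.min(),q.max())
a=np.radians(79.2);Y=np.array([np.cos(a),np.sin(a)]);X=np.array([np.sin(a),-np.cos(a)]);t=np.array([.4497,.2824])
for n,u,v,z in(('topnear',319.5,192.5,.05),('topfar',319.5,178,.05),('pl',276,166,.008),('pr',363,166,.008),('plm',319.5,166,.008)):
    w=onz(C,u,v,z)[:2]-t;print(n,'along',w@Y,'x',w@X)
E
```

```text
cam [0.4665 0.3621 0.3307]
[[207, 213, 222], [209, 215, 223], [198, 204, 213], [160, 166, 172], [130, 131, 133], [141, 138, 140], [156, 155, 156], [162, 161, 161], [155, 156, 157], [127, 131, 145], [78, 96, 138], [32, 74, 139], [13, 70, 139], [18, 72, 139], [18, 78, 149], [20, 103, 188], [36, 138, 225], [48, 157, 239], [57, 167, 241], [58, 168, 241], [58, 168, 241], [55, 166, 241], [56, 165, 241], [52, 164, 240], [52, 163, 241], [49, 162, 241], [48, 161, 241], [43, 158, 241], [37, 152, 239], [46, 133, 223], [66, 102, 172], [83, 83, 106], [85, 82, 83], [87, 84, 84], [86, 85, 86], [85, 82, 83], [88, 86, 85], [85, 84, 84]]
176 294 343
184 292 346
190 292 346
topnear along 0.03414405940546825 x 0.001232920401861525
topfar along 0.045591293388798644 x 0.0012431746720330112
pl along 0.050903838210057 x -0.03769333913323615
pr along 0.050873099268409855 x 0.04010855923379854
plm along 0.05088847022986984 x 0.0012038371701901306
```

Emit:
{"method": "send_rows", "body": {
  "xyz": [
    [0.001,0.001,0.015],
    [0,0,0.03],
    [0,0,0.03],
    [0,0,0.025],
    [0,0,0.015],
    [0,0,0.012],
    [0,0,0.01],
    [0,0,0.008],
    [0,0,0.005],
    [0,0,0.003],
    [0,0,0],
    [0,0,0]
  ],
  "rotation": [
    [0,0,0],
    [0,0,0],
    [0,0,0],
    [0,0,0],
    [0,0,0],
    [0,0,0],
    [0,0,0],
    [0,0,0],
    [0,0,0],
    [0,0,0],
    [0,0,0],
    [0,0,0]
  ],
  "jaw": [0.3,0.3,0.3,0.3,0.3,0.3,0.3,0.3,0.3,0.3,0.3,0.3]
}}

```text
time_s: 17.1
tool_pos: [0.4508, 0.284, 0.1987]
tool_rot: [180.0, -0.0, 79.2]
force: [0.5, 0.5, -0.9]
grip_width: 0.0339
grasp_force: 15.0
```

Emit:
{"method": "send_rows", "body": {
  "xyz": [
    [0,0,0],
    [0,0,0],
    [0,0,0],
    [0,0,0],
    [0,0,-0.01],
    [0,0,-0.03],
    [0,0,-0.04],
    [0,0,-0.04],
    [0,0,-0.03],
    [0,0,0],
    [0,0,0],
    [0,0,0],
    [0,0,0],
    [0,0,0],
    [0,0,0]
  ],
  "rotation": [
    [0,0,0],
    [0,0,0],
    [0,0,0],
    [0,0,0],
    [0,0,0],
    [0,0,0],
    [0,0,0],
    [0,0,0],
    [0,0,0],
    [0,0,-0.1424],
    [0,0,-0.1424],
    [0,0,-0.1424],
    [0,0,-0.1424],
    [0,0,-0.1424],
    [0,0,0]
  ],
  "jaw": [0.6,0.6,0.6,0.6,0.6,0.6,0.6,0.6,0.6,0.6,0.6,0.6,0.6,0.6,0.6]
}}

```text
time_s: 18.6
tool_pos: [0.4505, 0.2838, 0.349]
tool_rot: [180.0, -0.0, 120.0]
force: [0.1, -0.1, -0.1]
grip_width: 0.0523
grasp_force: 0.0
```

Emit:
{"method": "send_rows", "body": {
  "xyz": [
    [-0.0149,0.0035,0],
    [-0.0298,0.0071,0],
    [-0.0298,0.0071,0],
    [-0.0298,0.0071,0],
    [-0.0298,0.0071,0],
    [-0.0298,0.0071,0],
    [-0.0298,0.0071,0],
    [-0.0298,0.0071,0],
    [-0.0298,0.0071,0],
    [-0.0298,0.0071,0],
    [-0.0149,0.0035,0],
    [0,0,0],
    [0,0,0]
  ],
  "rotation": [
    [0,0,0],
    [0,0,0],
    [0,0,0],
    [0,0,0],
    [0,0,0],
    [0,0,0],
    [0,0,0],
    [0,0,0],
    [0,0,0],
    [0,0,0],
    [0,0,0],
    [0,0,0],
    [0,0,0]
  ],
  "jaw": [0.5,0.5,0.5,0.5,0.5,0.5,0.5,0.5,0.5,0.5,0.5,0.5,0.5]
}}

```text
time_s: 19.9
tool_pos: [0.6603, 0.0622, 0.3482]
tool_rot: [-180.0, -0.1, 119.9]
force: [-0.1, 0.8, -0.2]
grip_width: 0.0435
grasp_force: 0.0
```

```bash
python3 - <<'E'
from cell import env
from h import *;import pickle
c=env.read_camera('wrist');pickle.dump(c,open('w4.pkl','wb'))
t=env.read_camera('scene')
a=cv2.resize(t['image'][170:300,280:440],None,fx=3,fy=3,interpolation=cv2.INTER_CUBIC)
im=np.zeros((480,640+160,3),np.uint8)
im=np.hstack([cv2.resize(c['image'],(480,360)),np.zeros((360,320,3),np.uint8)]);im[:260,480:800]=cv2.resize(a,(320,260));cv2.imwrite('pics/w4.png',im)
o=env.get_obs();print(o['tool_pos'],o['tool_rot'],o['qpos'])
E
```

```text
[0.65999679 0.06315284 0.34831988] [ 1.79991230e+02 -9.42809360e-02  1.20060931e+02] [-22.83369668  22.17395082  19.67132446  86.05643142  -7.72227732
  73.12649388  27.80246197]
```

View pics/w4.png

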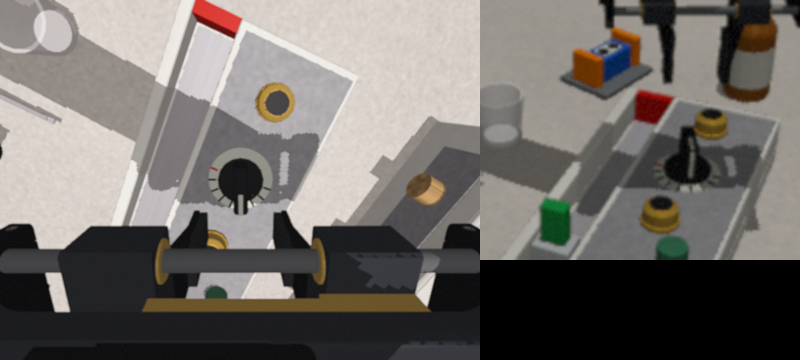

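The scene crop shows the cassette seated between the cheeks. The knob is centred under the tool at (320,240) in full-size pixels, with its bar along the image vertical. I'm gripping the knob.

Emit:
{"method": "send_rows", "body": {
  "xyz": [
    [-0.002,0,0.01],
    [0,0,0.025],
    [0,0,0.025],
    [0,0,0.02],
    [0,0,0.01],
    [0,0,0.006],
    [0,0,0],
    [0,0,0],
    [0,0,0],
    [0,0,0],
    [0,0,0],
    [0,0,0],
    [0,0,0],
    [0,0,0]
  ],
  "rotation": [
    [0,0,0],
    [0,0,0],
    [0,0,0],
    [0,0,0],
    [0,0,0],
    [0,0,0],
    [0,0,0],
    [0,0,0],
    [0,0,0],
    [0,0,0],
    [0,0,0],
    [0,0,0],
    [0,0,0],
    [0,0,0]
  ],
  "jaw": [0.42,0.42,0.42,0.42,0.42,0.42,0.42,0.42,0.1,0.1,0.1,0.1,0.1,0.1],
  "newtons": 25
}}

```text
time_s: 21.4
tool_pos: [0.6619, 0.0594, 0.2526]
tool_rot: [180.0, 0.0, 120.0]
force: [0.6, -0.5, 1.3]
grip_width: 0.0139
grasp_force: 25.0
```

Emit:
{"method": "send_rows", "body": {
  "xyz": [
    [0,0,0],
    [0,0,0],
    [0,0,0],
    [0,0,0],
    [0,0,0],
    [0,0,0],
    [0,0,0],
    [0,0,0],
    [0,0,0],
    [0,0,0],
    [0,0,0],
    [0,0,0],
    [0,0,0],
    [0,0,0],
    [0,0,0],
    [0,0,0],
    [0,0,0]
  ],
  "rotation": [
    [0,0,0.135],
    [0,0,0.135],
    [0,0,0.135],
    [0,0,0.135],
    [0,0,0.135],
    [0,0,0.135],
    [0,0,0.135],
    [0,0,0.135],
    [0,0,0.135],
    [0,0,0.135],
    [0,0,0.135],
    [0,0,0.135],
    [0,0,0.135],
    [0,0,0.135],
    [0,0,0.1],
    [0,0,0.04],
    [0,0,0]
  ],
  "jaw": [0.1,0.1,0.1,0.1,0.1,0.1,0.1,0.1,0.1,0.1,0.1,0.1,0.1,0.1,0.1,0.1,0.1]
}}

```text
time_s: 23.1
tool_pos: [0.6596, 0.061, 0.2526]
tool_rot: [-179.8, 0.5, 3.8]
force: [-11.8, 2.1, 10.0]
grip_width: 0.0146
grasp_force: 25.0
```

```bash
python3 - <<'E'
from cell import env
o=env.get_obs();print(o['tool_pos'],o['tool_rot'],o['force'],o['wrist_torque'],o['qpos'])
E
```

```text
[0.65961401 0.0610364  0.25257053] [-179.81194282    0.47287061    3.77330154] [-11.8454897    2.0975535    9.99946772] [0.55821649 2.64841101 0.52999491] [-38.46609477  31.24321542  41.5509771   91.96073064 -22.33589058
  65.84509334 -77.81903646]
```

Emit:
{"method": "send_rows", "body": {
  "xyz": [
    [0,0,0],
    [0,0,0],
    [0,0,0],
    [0,0,0],
    [0,0,-0.01],
    [0,0,-0.03],
    [0,0,-0.04],
    [0,0,-0.01],
    [-0.005,0.009,0],
    [-0.0105,0.0193,0],
    [-0.0105,0.0193,0],
    [-0.0105,0.0193,0],
    [-0.0105,0.0193,0],
    [-0.0105,0.0193,0],
    [-0.0105,0.0193,0],
    [-0.0105,0.0193,0],
    [0,0,0],
    [0,0,0]
  ],
  "rotation": [
    [0,0,0],
    [0,0,0],
    [0,0,0],
    [0,0,0],
    [0,0,0],
    [0,0,0],
    [0,0,0],
    [0,0,-0.053],
    [0,0,0],
    [0,0,0],
    [0,0,0],
    [0,0,0],
    [0,0,0],
    [0,0,0],
    [0,0,0],
    [0,0,0],
    [0,0,0],
    [0,0,0]
  ],
  "jaw": [0.4,0.4,0.4,0.4,0.4,0.4,0.4,0.4,0.5,0.5,0.5,0.5,0.5,0.5,0.5,0.5,0.5,0.5]
}}

```text
time_s: 24.9
tool_pos: [0.6002, -0.0938, 0.3423]
tool_rot: [-180.0, -0.0, 6.6]
force: [1.4, 1.2, -1.0]
grip_width: 0.0435
grasp_force: 0.0
```

```bash
python3 - <<'E'
from cell import env
from h import *;import pickle
c=env.read_camera('wrist');pickle.dump(c,open('w5.pkl','wb'));cv2.imwrite('pics/w5.png',c['image'])
o=env.get_obs();print(o['tool_pos'],o['tool_rot'],o['force']);print(blobs(c['image'],'green'))
E
```

```text
[ 0.60062031 -0.09259926  0.34222875] [-1.79947405e+02 -2.51541976e-02  6.69612228e+00] [ 0.23790604  0.75518225 -0.15306265]
[([319.1, 251.4], 945, [319.0, 251.0, 46.0, 20.0, 90.0]), ([559.1, 330.6], 16, [559.5, 331.0, 2.0, 7.0, 90.0])]
```

View pics/w5.png

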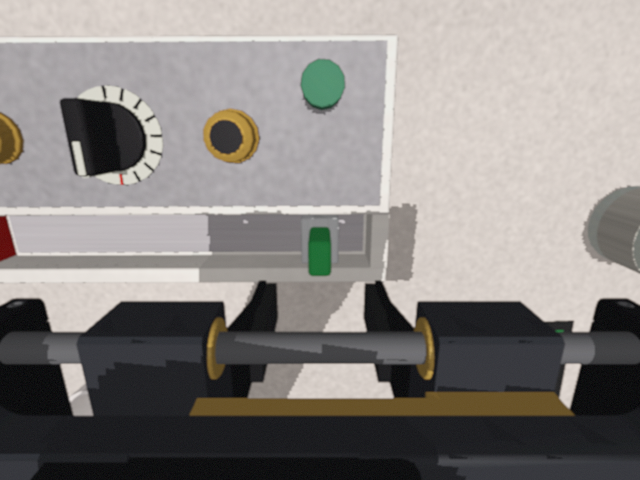

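The knob's pointer is now on the robot side; its bar's left edge runs from (63,100) to (77,175). The tab is at (319,252), under the tool's centre line. I'm checking the bar angle and the tab position.

```bash
python3 - <<'E'
from h import *;import pickle
np.set_printoptions(precision=4,suppress=True)
C=pickle.load(open('w5.pkl','rb'))
im=C['image'];g=cv2.cvtColor(im,cv2.COLOR_BGR2GRAY).astype(float)
P=[]
for r in range(106,172,4):
    seg=cv2.GaussianBlur(g,(3,3),0)[r,50:95];d=np.diff(seg);j=d.argmin();P.append((50.5+j,r))
P=np.array(P);print(P[:,0])
W=np.array([onz(C,u,v,.1)[:2] for u,v in P]);v=cv2.fitLine(W.astype(np.float32),cv2.DIST_HUBER,0,.01,.01).ravel();print('bar edge yaw',np.degrees(np.arctan(v[1]/v[0])))
for n,a,b,z in(('rimtop',(0,38),(395,38),.056),('deck edge',(100,210),(385,210),.056)):
    A,B=onz(C,*a,z),onz(C,*b,z);print(n,np.degrees(np.arctan2(A[0]-B[0],B[1]-A[1]))) 
print('tab top',onz(C,320,264,.097),onz(C,319,240,.097))
E
```

```text
[60.5 61.5 61.5 62.5 63.5 64.5 65.5 65.5 66.5 79.5 80.5 81.5 81.5 82.5
 83.5 84.5 85.5]
bar edge yaw 21.800617
rimtop -173.4723855252078
deck edge -173.44700401144033
tab top [ 0.5973 -0.0945  0.097 ] [ 0.6141 -0.0919  0.097 ]
```

```bash
python3 - <<'E'
from h import *;import pickle
C=pickle.load(open('w5.pkl','rb'))
for z in(.09,.1):
    A,B=onz(C,60.5,106,z),onz(C,66.5,138,z);print(np.degrees(np.arctan2(*(A-B)[1::-1])))
    A,B=onz(C,79.5,142,z),onz(C,85.5,170,z);print(np.degrees(np.arctan2(*(A-B)[1::-1])))
E
```

```text
5.594153941409645
7.7731734539155894
5.594153941409585
7.773173453915618
```

The bar reads about 6.7°, the same as the console yaw (6.8°), so the knob is off. I'm gripping the tab.

Emit:
{"method": "send_rows", "body": {
  "xyz": [
    [-0.001,0,0.01],
    [0,0,0.025],
    [0,0,0.025],
    [0,0,0.02],
    [0,0,0.012],
    [0,0,0.006],
    [0,0,0],
    [0,0,0],
    [0,0,0],
    [0,0,0],
    [0,0,0],
    [0,0,0],
    [0,0,0]
  ],
  "rotation": [
    [0,0,0],
    [0,0,0],
    [0,0,0],
    [0,0,0],
    [0,0,0],
    [0,0,0],
    [0,0,0],
    [0,0,0],
    [0,0,0],
    [0,0,0],
    [0,0,0],
    [0,0,0],
    [0,0,0]
  ],
  "jaw": [0.5,0.5,0.5,0.5,0.5,0.5,0.5,0.1,0.1,0.1,0.1,0.1,0.1],
  "newtons": 20
}}

```text
time_s: 26.25
tool_pos: [0.5997, -0.0931, 0.2447]
tool_rot: [-180.0, -0.0, 6.7]
force: [-0.1, 0.0, 1.6]
grip_width: 0.0162
grasp_force: 20.0
```

Emit:
{"method": "send_rows", "body": {
  "xyz": [
    [0,-0.01,0],
    [0,-0.018,0],
    [0,-0.018,0],
    [0,-0.018,0],
    [0,-0.018,0],
    [0,-0.018,0],
    [0,-0.018,0],
    [0,-0.018,0],
    [0,-0.018,0],
    [0,-0.018,0],
    [0,-0.018,0],
    [0,-0.018,0],
    [0,-0.018,0],
    [0,-0.014,0],
    [0,-0.008,0],
    [0,0,0]
  ],
  "rotation": [
    [0,0,0],
    [0,0,0],
    [0,0,0],
    [0,0,0],
    [0,0,0],
    [0,0,0],
    [0,0,0],
    [0,0,0],
    [0,0,0],
    [0,0,0],
    [0,0,0],
    [0,0,0],
    [0,0,0],
    [0,0,0],
    [0,0,0],
    [0,0,0]
  ],
  "jaw": [0.1,0.1,0.1,0.1,0.1,0.1,0.1,0.1,0.1,0.1,0.1,0.1,0.1,0.1,0.1,0.1]
}}

```text
time_s: 27.85
tool_pos: [0.5701, 0.1557, 0.2447]
tool_rot: [-179.9, 0.0, 6.8]
force: [-2.5, 2.1, 5.4]
grip_width: 0.0159
grasp_force: 20.0
```

Emit:
{"method": "send_rows", "body": {
  "xyz": [
    [0,-0.003,0],
    [0,-0.003,0],
    [0,-0.003,0],
    [0,-0.002,0],
    [0,0,0]
  ],
  "rotation": [
    [0,0,0],
    [0,0,0],
    [0,0,0],
    [0,0,0],
    [0,0,0]
  ],
  "jaw": [0.1,0.1,0.1,0.1,0.1]
}}

```text
time_s: 28.35
tool_pos: [0.5692, 0.1639, 0.2447]
tool_rot: [180.0, 0.1, 6.7]
force: [-2.9, -3.4, 5.8]
grip_width: 0.0158
grasp_force: 20.0
```

Emit:
{"method": "send_rows", "body": {
  "xyz": [
    [0,-0.002,0],
    [0,-0.001,0],
    [0,-0.001,0],
    [0,0,0]
  ],
  "rotation": [
    [0,0,0],
    [0,0,0],
    [0,0,0],
    [0,0,0]
  ],
  "jaw": [0.1,0.1,0.1,0.1]
}}

```text
time_s: 28.75
tool_pos: [0.5691, 0.1648, 0.2447]
tool_rot: [179.7, 0.1, 6.5]
force: [-3.1, -8.9, 7.2]
grip_width: 0.0158
grasp_force: 20.0
```

Emit:
{"method": "send_rows", "body": {
  "xyz": [
    [0,-0.002,0],
    [0,0,0]
  ],
  "rotation": [
    [0,0,0],
    [0,0,0]
  ],
  "jaw": [0.1,0.1]
}}

```text
time_s: 28.95
tool_pos: [0.5691, 0.1653, 0.2446]
tool_rot: [179.6, 0.1, 6.5]
force: [-1.5, -12.5, 6.4]
grip_width: 0.0159
grasp_force: 20.0
```

Emit:
{"method": "send_rows", "body": {
  "xyz": [
    [0,0,0],
    [0,0,0],
    [0,0,0],
    [0,0,0],
    [0,0,-0.01],
    [0,0,-0.03],
    [0,0,-0.04],
    [0,0,-0.03],
    [-0.02,0.04,0],
    [-0.02,0.04,0],
    [-0.02,0.04,0],
    [-0.02,0.04,0],
    [0,0,0],
    [0,0,0],
    [0,0,0]
  ],
  "rotation": [
    [0,0,0],
    [0,0,0],
    [0,0,0],
    [0,0,0],
    [0,0,0],
    [0,0,0],
    [0,0,0],
    [0,0,0],
    [0,0,0],
    [0,0,0],
    [0,0,0],
    [0,0,0],
    [0,0,0],
    [0,0,0],
    [0,0,0]
  ],
  "jaw": [0.45,0.45,0.45,0.45,0.45,0.45,0.45,0.45,0.45,0.45,0.45,0.45,0.45,0.45,0.45]
}}

```text
time_s: 30.45
tool_pos: [0.5082, 0.0033, 0.3547]
tool_rot: [-180.0, -0.1, 6.8]
force: [0.3, -0.0, -0.2]
grip_width: 0.0389
grasp_force: 0.0
```

```bash
python3 - <<'E'
from cell import env
from h import *
c=env.read_camera('wrist');s=env.read_camera('scene')
a=cv2.resize(s['image'][160:320,220:440],(400,291),interpolation=cv2.INTER_CUBIC)
im=np.zeros((300,800,3),np.uint8);im[:,:400]=cv2.resize(c['image'],(400,300));im[:291,400:]=a;cv2.imwrite('pics/fin.png',im)
o=env.get_obs();print(o['time_s'],o['tool_pos'],o['force'])
E
```

```text
30.55 [0.50825019 0.003599   0.35437325] [-0.02538366  0.00837107  0.1530182 ]
```

View pics/fin.png

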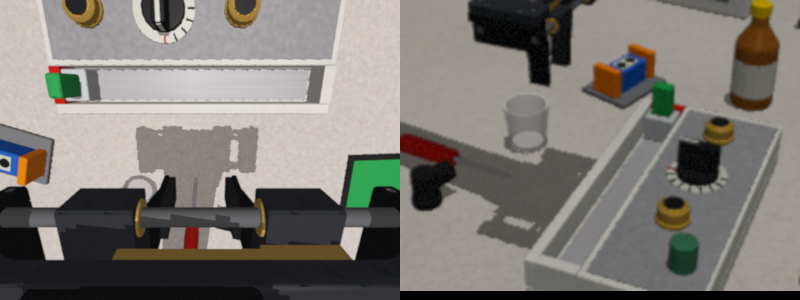

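The final view shows the carriage against the red end at (62,85), the knob pointer at the red mark (163,40), and the cassette between the cheeks. Nothing else has moved, and the arm is clear.

```bash
python3 -c "
from cell import env
print(env.sign_off())"
```

```text
the job is handed in; nothing more can be done
None
```

I parked the cassette in the cradle, turned the knob clockwise to its off stop, then slid the carriage to the stop at the red end; I handed the job in at about 31 s, with no verdict returned.

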